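Set and lock the side guide of a ski grinder

ROBOT

A 7-joint arm with a two-finger parallel gripper is mounted at the origin on the work surface. World frame = base frame: x ahead of the robot, y to its left, z up, the work surface at z = 0. Lengths are in m, angles in rad, forces in N, time in s.
With the tool pointing down it reaches from about 0.4 to 0.85 m from the base axis. Payload 10.4 kg.
Tool frame: the origin (TCP) lies midway between the tips of the shut fingers; the grasp point (between the pads) lies 19 mm behind it; z points along the fingers, y is the line along which they close (so a half turn about z gives the same grasp; the last joint's range is limited). The gripper opens to 87 mm and grips with 3 to 60 N. Pads are 19 mm wide; open, the fingers measure 117 mm over their backs; the gripper's body (75 mm by 190 mm) begins 51 mm behind the grasp point.
Start: joints at [-1.337, 0.332, -0.065, 1.46, 0.022, 1.35, -0.088], TCP at [0.159, 0.605, 0.223] pointing down, gripper open.
Joint ranges: [-2.6, 2.6], [-0.5, 2.12], [-1.47, 1.34], [0.16, 2.42], [-1.27, 4.41], [0.06, 2.06], [-2.6, 2.6]. Speed limits (rad/s): [2.22, 2.22, 2.79, 2.79, 3.14, 3.14, 3.14].

INTERFACE

Orientations are given as a unit quaternion [x, y, z, w].
In Python, from bench import r gives the robot as it stands.
- The arm moves only by the tool move_arm, never from a script. Its argument "targets" is a list of rows, each a list of 3 entries, a list of its own where there are three numbers: the shift along the tool's x, y, z in cm, then the turn, a rotation vector about the tool's x, y, z in rad, then the opening in per cent of the stroke, from 0 (shut) to 100 (fully open). In form: [[[x, y, z], [wx, wy, wz], gripper], ...]. A call has 1 to 20 rows; each row shifts and turns the commanded pose from where the row before left it, along the tool's axes as they then stand; what a row does not reach is not made up. A row lasts 1/8 s, in which the tool goes at most 62.5 mm and 10.7 degrees, less where a joint would pass 70% of its speed; a pose out of reach is approached as far as the arm can. A call with a gripper value outside its range is refused whole. The fingers move at their own pace and stop on an object; "grip_force" is the grip in N (left out, the last holds). Time passes only in rows, so rows that do not move let the fingers close. It gives the time, the measured TCP pose, the force, the opening and the grip force at its end, in the units of the state.
- r.read_state(): the state, without advancing time (a new reading comes with each control period).
- r.camera(name): name is "scene" or "side" or "wrist"; returns a dict with "image" (384x512x3 uint8, blue, green, red), "vertical_fov" (degrees; the focal length in pixels is half the picture's height over the tangent of half this angle, whatever the lens; pixels are square), "cx", "cy" (the principal point, pixels), "cam_to_world" (4x4, takes a point from camera to world coordinates). Camera axes: x right, y down, z forward; pixel columns grow to the right and rows downward; lengths in m; the calibration is good to about 2 mm. A picture is of the moment at which its call begins. There is no depth.
- r.close_job(): hands the job in; it is judged then, once.
The state is a dict: "time": time; "joint_positions": joint angles; "joint_vel": joint speeds; "joint_torque": joint torques, N m; "ee_pos": TCP position; "eef_rot": TCP orientation; "ft_force": force on the tool from outside, world axes, zero at the start; "torque": the same for the moment, N m; "width": finger opening in m; "grip_force": force on a finger pad.
Only numpy, scipy, OpenCV 4.12 (cv2) and the standard library are available. Lean on these libraries where they do the work, as an engineer would, in place of code of your own. Each camera call takes 0.05 s, during which the arm holds its last target. There are 200 camera calls.

TASK

Set up the bench grinder for the ski lying on it: slide the red side guide up until its black face just touches the edge of the ski, gently, without jamming the ski against the rear rollers. Then lock the guide there: turn the winged clamp knob clockwise until you feel it bite (the resistance rises sharply), and give it about an eighth of a turn more (45 degrees) from that point, not further. Leave the ski and the things lying around it where they are.

Things in the scene. Friction and masses are not known exactly. Their poses are not given: they have to be found in the camera images.
- grinder: grey bench grinder, fixed, elsewhere each time. Origin on the bench surface right below the clamp knob's axis; x points from knob to ski (the way the guide slides up), y along the ski. Deck top 70 mm above the bench, x -95 to 265, y -360 to 200 mm. Wheel stack, drive and amber guard stand at y -180 to -340 mm, up to 305 mm above the bench
- bridge_top (a point): on the knob's axis, top of the steel clamp bridge, 100 mm above the bench. The bridge is 40 mm (x) x 56 mm (y); beneath it two slideway rails 14 mm high stand on the deck, x -90 to 40 mm, |y| 11 to 28 mm; the guide's bar runs between and under their lips. Frame parallel to the grinder's
- rear_guide (a point): midway between the two white rear rollers (24 mm across, at y = -90 and 100 mm of the grinder), on the line x = 173 mm where they touch the ski's far edge, at deck height. They and the steel straps above them reach 28 mm above the deck
- guide: the side guide, 0.55 kg, loose in its slideway: slides along the grinder's x with 3 to 4 N of friction, 0.75 mm play either side. A flat steel bar 30 x 8 mm, 200 mm long, runs back (-x) through the bridge; in front a red strip with black face, 140 (y) x 12 x 22 mm high, with an upright red tab. Origin under the strip's middle, on the deck. It starts 15 to 38 mm from the ski
- guide_tab (a point): the point to take hold of the tab, 52 mm above the deck, in the tab's middle. The tab is 12 mm thick (along the guide's x), 36 mm wide (y); its top lies 68 mm above the deck. Frame parallel to the guide's. Held tight or pressed down, the guide drags more (up to 20 N)
- guide_face (a point): middle of the guide's black face, which shall touch the ski's near edge: 6 mm above the deck, 6 mm ahead (x) of the guide's origin
- ski: 1 m junior ski (about 1.1 kg) lying base up on the deck, blue base, steel edges, its far edge within 1 mm of the rear rollers, tip to +y. Origin under the middle of its waist, on the deck; y along it, x across, away from the guide. At the waist 68 mm wide (edges at x = -34 and 34 mm), 12 mm thick
- screw: clamp screw inside the knob's collar and the bridge, out of sight; it carries the pad that presses on the guide's bar and goes down 1.3 mm per rad of tightening, while the knob itself turns in place. Origin on the knob's axis, about 96 mm above the bench
- knob_grip (a point): on the knob's axis, middle of its wings, 130 mm above the bench. The wings are one upright black bar: 12 mm thick (this frame's x), 80 mm long (y, 40 mm to each side), 28 mm high (14 mm up and down from here); the frame turns with the knob, which stays at its height. Below them a hub 26 mm across. It can be pinched or pushed round at a wing
- knob (a joint): turn of the clamp knob, rad; grows as tightened, clockwise from above; 0 to 0.4 at the start, limit 6.2; stays where left. Loose it takes 0.04 N m; the bite (pad meets bar) comes 0.4 to 3.2 rad after the start, different each time, not visible; from there 0.5 N m more per rad. This is friction: felt while the knob turns, fading when the hand stops
- gummy_stone: orange abrasive rubber block 60 x 26 x 14 mm lying on the grinder's deck; to be left alone
- stone: green and steel diamond stone 70 x 25 x 12 mm lying on the grinder's deck; to be left alone
- wax_bar: yellow bar of wax 90 x 40 x 25 mm lying on the grinder's deck; to be left alone
- scraper: white plastic scraper 140 x 60 x 5 mm, flat on the bench to the left of the grinder; to be left alone
Not all that is in view belongs to the job. Leave any orange look-alike of the guide alone.

How it is judged:
On the way, in this order (a step that is already met when the one before it is completed fails the run):
1. the guide's face touches the ski's edge (gap under 3 mm) while the clamp is still loose (x of guide_face in the frame of ski above -0.037 m and angle between the x axis of guide and the x axis of ski, either way round below 0.035 rad and contact force between screw and guide below 3 N), for 0.2 s.
2. the clamp bites on the guide's bar with the guide up against the ski (x of guide_face in the frame of ski above -0.037 m and angle between the x axis of guide and the x axis of ski, either way round below 0.035 rad and contact force between screw and guide above 6 N), for 0.05 s.
At the end, for the whole second after the job is handed in: The guide's black face stands at the ski's edge (gap under 3 mm, square to it within 2 degrees), the clamp pad presses on the guide's bar with 14 to 50 N (about 22 to 80 degrees of turn beyond the bite), knob and guide are released and at rest (x of guide_face in the frame of ski above -0.037 m and angle between the x axis of guide and the x axis of ski, either way round below 0.035 rad and contact force between screw and guide between 14 and 50 N and linear speed of guide below 0.01 m/s and velocity of joint knob between -0.05 and 0.05 rad/s); the robot touches nothing.
It fails at once if the clamp is overtightened (pad force over 58 N) (contact force between screw and guide above 58 N).
It fails at once if the ski is jammed: the guide presses on it with more than 45 N (contact force between guide and ski above 45 N).
It fails at once if the ski is shifted by more than 12 mm (distance of ski from where it was at the start of the episode above 0.012 m).
It fails at once if another thing is moved by more than 15 mm (distance of any of gummy_stone, stone, wax_bar, scraper from where it was at the start of the episode above 0.015 m).
It also fails if it takes over 61 s, if anything falls off the work surface, if the arm or the gripper's body presses on something with over 40 N, if the wrist force passes 120 N, or if a joint passes its speed limit or range.

## Working session

There is one attempt and no reset: what is moved stays moved. The work goes in short steps, Python scripts to look and compute and a tool call to move; the robot and the scene stay as the last step left them, time stands still between calls to the robot, and variables do not carry over. Pictures are saved under pics/ and viewed, at most 10 in all, crops included, and the job is handed in when it is done.

Besides the shell and the picture viewer there is one more tool, called after "Emit:" in YAML: its name, and indented under it one key for each argument. move_arm: Moves the arm, as the interface text tells. Its arguments: {"type":"object","properties":{"targets":{"type":"array"},"grip_force":{"type":"number"}},"required":["targets"]}

```bash
ls; mkdir -p pics
python3 - <<'E'
from bench import r
import cv2,numpy as np,pickle
d={}
for n in("scene","side","wrist"):
    c=r.camera(n);d[n]=c;cv2.imwrite(f"pics/{n}0.png",c["image"]);print(n,c["vertical_fov"],c["cx"],c["cy"],np.round(c["cam_to_world"],3).tolist())
pickle.dump(d,open("c0.pkl","wb"))
cv2.imwrite("pics/both0.png",cv2.resize(np.vstack([d["scene"]["image"],d["side"]["image"]]),None,fx=.78,fy=.78))
s=r.read_state();print(s)
E
```

```text
pics
scene 46.54503833547459 250.20717939929418 191.08877386894218 [[0.737, 0.394, -0.549, 1.018], [0.675, -0.405, 0.616, -0.589], [0.021, -0.825, -0.565, 0.715], [0.0, 0.0, 0.0, 1.0]]
side 57.3285987663585 259.6531248340852 189.82470417901413 [[0.957, -0.229, 0.18, 0.246], [-0.291, -0.758, 0.584, -0.448], [0.003, -0.611, -0.792, 0.803], [0.0, 0.0, 0.0, 1.0]]
wrist 70.61439987960469 254.6711686565316 197.43297565914406 [[0.255, 0.927, 0.275, 0.083], [0.967, -0.244, -0.074, 0.624], [-0.001, 0.285, -0.958, 0.383], [0.0, 0.0, 0.0, 1.0]]
{'time': 0.15, 'joint_positions': array([-1.33658996,  0.33270294, -0.06473953,  1.46069042,  0.02160592,
        1.34989749, -0.08848445]), 'joint_vel': array([-1.00164399e-03, -1.24599041e-03, -8.06254835e-04, -2.39657784e-03,
       -8.07567721e-05,  2.15714020e-04, -3.30578612e-04]), 'joint_torque': array([ 1.00579138e-03, -6.23633838e+01,  2.48043076e-02, -3.90143180e+01,
       -6.13262085e-02,  3.72328679e-02,  6.53350935e-05]), 'ee_pos': array([0.15865551, 0.60425147, 0.22197933]), 'eef_rot': array([ 1.28015951e-01,  9.91771982e-01, -4.99018063e-04, -4.72276698e-05]), 'ft_force': array([-0.29680559,  0.25461636, -0.11595236]), 'torque': array([ 0.02559784, -0.02707984,  0.01225994]), 'grip_force': 0.0, 'width': 0.08679377501882236}
```

View pics/scene0.png

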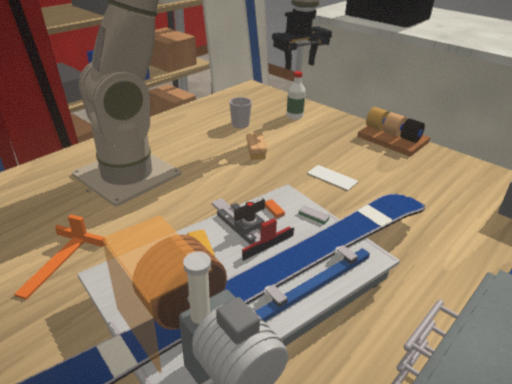

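View pics/side0.png

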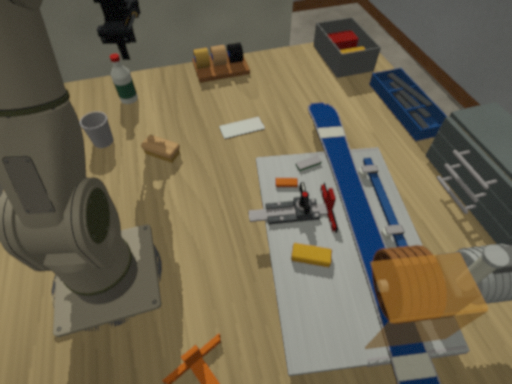

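Scene view: red guide on the deck at (268,237), with the black knob at (250,210). The orange look-alike lies on the bench at (75,240). In the side view these are at (330,205), (303,198) and (195,360). The red one in the slideway in front of the knob fits the description, so I'll confirm it in a crop.

Run:
```python
import cv2,numpy as np,pickle
d=pickle.load(open("c0.pkl","rb"))
a=d["scene"]["image"][185:270,205:345]; b=d["side"]["image"][150:235,240:380]
o=np.vstack([cv2.resize(x,None,fx=3.5,fy=3.5,interpolation=cv2.INTER_CUBIC) for x in(a,b)])
cv2.imwrite("pics/crop0.png",o)
```

```text
(no output)
```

View pics/crop0.png

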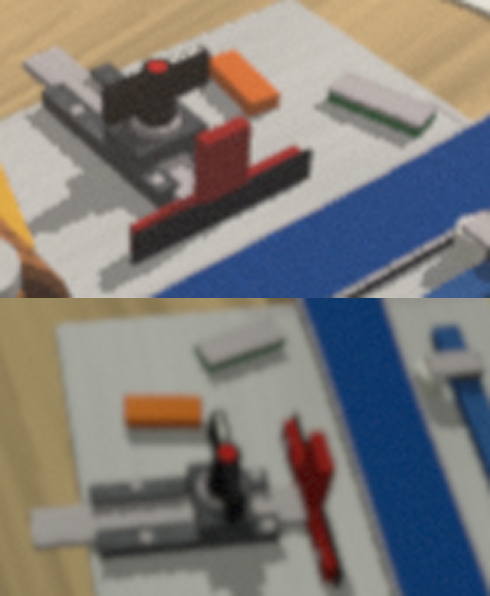

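The crop confirms it: the red guide with its black face and tab is in the slideway. The knob has a red cap at about (250,204) scene and (305,194) side, with its wings roughly along y. Next I'll measure.

```bash
cat > h.py <<'E'
import cv2,numpy as np
def f(c): return 192/np.tan(np.radians(c["vertical_fov"]/2))
def ray(c,uv):
    T=np.array(c["cam_to_world"]);uv=np.atleast_2d(uv).astype(float)
    v=np.c_[(uv[:,0]-c["cx"])/f(c),(uv[:,1]-c["cy"])/f(c),np.ones(len(uv))]
    return T[:3,3],v@T[:3,:3].T
def plane(c,uv,z):
    o,v=ray(c,uv);return o+v*((z-o[2])/v[:,2])[:,None]
def proj(c,p):
    T=np.array(c["cam_to_world"]);q=(np.atleast_2d(p)-T[:3,3])@T[:3,:3]
    return q[:,:2]/q[:,2:]*f(c)+[c["cx"],c["cy"]]
def tri(c1,u1,c2,u2):
    A=np.zeros((3,3));b=np.zeros(3);L=[]
    for c,u in((c1,u1),(c2,u2)):
        o,v=ray(c,u);v=v[0]/np.linalg.norm(v[0]);P=np.eye(3)-np.outer(v,v);A+=P;b+=P@o;L.append((o,P))
    x=np.linalg.solve(A,b);return x,[float(np.linalg.norm(P@(x-o))) for o,P in L]
def hsv(c): return cv2.cvtColor(c["image"],cv2.COLOR_BGR2HSV)
def red(c):
    h=hsv(c);return (((h[...,0]<5)|(h[...,0]>172))&(h[...,1]>150)&(h[...,2]>60)).astype(np.uint8)
def blue(c):
    h=hsv(c);return ((h[...,0]>100)&(h[...,0]<125)&(h[...,1]>150)&(h[...,2]>60)).astype(np.uint8)
E
python3 - <<'E'
from h import *;import pickle
d=pickle.load(open("c0.pkl","rb"))
roi={"scene":(185,270,205,345),"side":(150,235,240,380)}
cap={}
for n in roi:
    c=d[n];y0,y1,x0,x1=roi[n];m=np.zeros((384,512),np.uint8);m[y0:y1,x0:x1]=red(c)[y0:y1,x0:x1]
    k,l,s,ce=cv2.connectedComponentsWithStats(m)
    for i in range(1,k):
        if s[i,4]>4: print(n,s[i],ce[i].round(1))
    mb=blue(c);k,l,s,ce=cv2.connectedComponentsWithStats(mb)
    i=1+np.argmax(s[1:,4]);print("blue",s[i])
    # ski edges at z=.082: boundary rows
    ys,xs=np.nonzero(l==i)
    if n=="side":
        rows=range(140,245)
        L=np.array([[xs[ys==v].min()-.5,v] for v in rows]);R=np.array([[xs[ys==v].max()+.5,v] for v in rows])
    else:
        cols=range(205,345)
        L=np.array([[u,ys[xs==u].min()-.5] for u in cols])
        R=None
    for nm,E in(("near",L),("far",R)):
        if E is None: continue
        P=plane(c,E,.082);vx,vy,px,py=cv2.fitLine(P[:,:2].astype(np.float32),cv2.DIST_HUBER,0,.01,.01).ravel()
        print(n,nm,"dir",np.degrees(np.arctan2(vy,vx)),"pt",px,py,"resid",np.abs((P[:,:2]-[px,py])@[-vy,vx]).max())
        print(P[::20,:2].round(4).tolist())
E
```

```text
scene [247 203   6   3  15] [249.7 203.9]
scene [262 219  13   8  50] [268.2 222.6]
scene [274 228  16   8  26] [280.8 231.5]
scene [244 243  12   8  23] [249.3 246.5]
blue [ 226  213  151   87 3334]Traceback (most recent call last):
  File "<stdin>", line 19, in <module>
    return umr_minimum(a, axis, None, out, keepdims, initial, where)
ValueError: zero-size array to reduction operation minimum which has no identity
```

Run:
```python
from h import *;import pickle
d=pickle.load(open("c0.pkl","rb"))
x,e=tri(d["scene"],[249.7,203.9],d["side"],[304.7,193.5]);
c=d["side"];y0,y1,x0,x1=150,235,240,380;m=np.zeros((384,512),np.uint8);m[y0:y1,x0:x1]=red(c)[y0:y1,x0:x1]
k,l,s,ce=cv2.connectedComponentsWithStats(m)
for i in range(1,k):
    if s[i,4]>3: print("side",s[i],ce[i].round(1))
    if s[i,4]<30 and s[i,4]>4 and ce[i][0]<315: x,e=tri(d["scene"],[249.7,203.9],c,ce[i]);print("cap",x.round(4),e)
for n,rng in(("scene",range(240,335)),("side",range(150,235))):
    c=d[n];mb=blue(c);k,l,s,ce=cv2.connectedComponentsWithStats(mb);i=1+np.argmax(s[1:,4]);ys,xs=np.nonzero(l==i)
    if n=="side": E={"near":[[xs[ys==v].min()-.5,v] for v in rng],"far":[[xs[ys==v].max()+.5,v] for v in rng]}
    else: E={"near":[[u,ys[xs==u].min()-.5] for u in rng]}
    for nm in E:
        P=plane(c,np.array(E[nm]),.082);vx,vy,px,py=cv2.fitLine(P[:,:2].astype(np.float32),cv2.DIST_HUBER,0,.01,.01).ravel()
        print(n,nm,"dir",np.degrees(np.arctan2(vy,vx)),P[::20,:2].round(4).tolist())
```

```text
side [322 185  14  45 251] [329.2 203.7]
side [302 192   6   5  25] [304.2 194. ]
cap [ 0.4938 -0.0019  0.1419] [0.0006125485672744803, 0.0006125485672745182]
scene near dir 79.81074 [[0.585, -0.1271], [0.5929, -0.0765], [0.6034, -0.0251], [0.6144, 0.0293], [0.6241, 0.0898]]
side near dir 80.14966 [[0.634, 0.166], [0.6245, 0.0903], [0.6109, 0.0229], [0.6008, -0.0397], [0.5893, -0.0965]]
side far dir 79.68441 [[0.6912, 0.1487], [0.6765, 0.0747], [0.6631, 0.0071], [0.6532, -0.0555], [0.6442, -0.113]]
```

Emit:
move_arm:
  targets:
    - [[0,0,-4],[0,0,0],100]
    - [[0,0,-4],[0,0,0],100]
    - [[-3.1,-3.1,0],[0,0,0],100]
    - [[-3.1,-3.1,0],[0,0,0],100]
    - [[-3.1,-3.1,0],[0,0,0],100]
    - [[-3.1,-3.1,0],[0,0,0],100]
    - [[-3.1,-3.1,0],[0,0,0],100]
    - [[-3.1,-3.1,0],[0,0,0],100]
    - [[-3.1,-3.1,0],[0,0,0],100]
    - [[-3.1,-3.1,0],[0,0,0],100]
    - [[-3.1,-3.1,0],[0,0,0],100]
    - [[-3.1,-3.1,0],[0,0,0],100]
    - [[-3.1,-3.1,0],[0,0,0],100]
    - [[-3.1,-3.1,0],[0,0,0],100]
    - [[-3.1,-3.1,0],[0,0,0],100]
    - [[-3.1,-3.1,0],[0,0,0],100]
    - [[-3.1,-3.1,0],[0,0,0],100]
    - [[-3.1,-3.1,0],[0,0,0],100]

```text
time: 2.4
ee_pos: [0.5129, -0.0024, 0.3025]
eef_rot: [0.128, 0.992, 0.0, 0.0]
ft_force: [1.4, 0.2, -0.7]
width: 0.0869
grip_force: 0.0
```

Emit:
move_arm:
  targets:
    - [[0,0,0],[0,0,0.185],100]
    - [[0,0,0],[0,0,0.185],100]
    - [[0,0,0],[0,0,0.185],100]
    - [[0,0,0],[0,0,0.185],100]
    - [[0,0,0],[0,0,0.185],100]
    - [[0,0,0],[0,0,0.185],100]
    - [[0,0,0],[0,0,0.185],0]
    - [[0,0,0],[0,0,0.185],0]
    - [[0,0,0],[0,0,0],0]
    - [[0,0,0],[0,0,0],0]

```text
time: 3.65
ee_pos: [0.5124, -0.0011, 0.3025]
eef_rot: [0.762, 0.648, -0.0, -0.0]
ft_force: [-0.7, -0.5, 0.7]
width: 0.0548
grip_force: 0.0
```

Run:
```python
from bench import r
import cv2,pickle
c=r.camera("wrist");pickle.dump(c,open("c1.pkl","wb"))
cv2.imwrite("pics/w1.png",cv2.resize(c["image"],None,fx=1.5,fy=1.5,interpolation=cv2.INTER_CUBIC));s=r.read_state()
print(s["time"],s["joint_positions"].round(3),s["ee_pos"],s["eef_rot"],c["cam_to_world"])
```

```text
3.7 [-0.712  0.031  0.648  1.654 -0.019  1.463 -0.224] [ 0.51242898 -0.00117254  0.30247302] [ 7.62137727e-01  6.47414920e-01 -2.48320559e-05 -7.07325831e-05] [[ 9.86813327e-01 -1.54877896e-01 -4.70350462e-02  5.25549823e-01]
 [-1.61860255e-01 -9.45737199e-01 -2.81748839e-01  7.62869270e-02]
 [-8.46125429e-04  2.85646614e-01 -9.58334647e-01  4.63662242e-01]
 [ 0.00000000e+00  0.00000000e+00  0.00000000e+00  1.00000000e+00]]
```

View pics/w1.png

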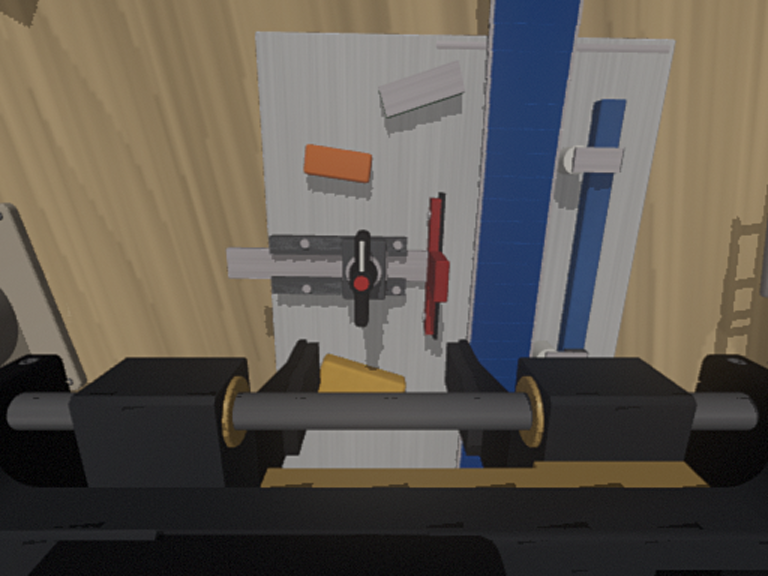

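The wrist view (1.5x) shows the knob cap at (361,283) with its wings from (362,232) to (361,325). The tab is at (440,278), the strip runs from (435,195) to (431,333), and the ski's near edge is at about x 480.

```bash
cat > m.py <<'E'
from h import *
G=np.radians(-10)
def line(P):
    vx,vy,px,py=cv2.fitLine(P[:,:2].astype(np.float32),cv2.DIST_HUBER,0,.01,.01).ravel();a=np.degrees(np.arctan2(vy,vx))%180
    return a,np.array([px,py])
E
python3 - <<'E'
from m import *;import pickle
c=pickle.load(open("c1.pkl","rb"));sc=pickle.load(open("c0.pkl","rb"))
m=red(c);m[235:]=0
k,l,s,ce=cv2.connectedComponentsWithStats(m)
for i in range(1,k):
    if s[i,4]>5: print("red",s[i],ce[i].round(1))
    if 5<s[i,4]<150 and ce[i][0]<260:
        print("cap",plane(c,ce[i],.144),[ (tri(c,ce[i],sc[n],u)) for n,u in(("scene",[249.7,203.9]),("side",[304.2,194]))])
# black wing
h=hsv(c);w=(h[...,2]<50).astype(np.uint8);w[:150]=0;w[222:]=0;w[:,:225]=0;w[:,262:]=0
print("wing dark rows");
for v in range(150,222,4):
    q=np.nonzero(w[v])[0]; 
    if len(q): print(v,q.min(),q.max())
b=blue(c);E=[]
for v in range(60,215,3):
    q=np.nonzero(b[v,:400])[0];q=q[q>300]
    if len(q):E.append([q.min()-.5,v])
print("ski near",line(plane(c,np.array(E),.082)))
for z in(.092,): 
    E=[[np.nonzero(m[v,280:])[0].min()+279.5,v] for v in list(range(136,160,2))+list(range(206,220,2)) if m[v,280:].any()]
    print("strip back",line(plane(c,np.array(E),z)))
print("tab rows")
for v in range(155,215,3):
    q=np.nonzero(m[v,270:])[0]+270
    if len(q): print(v,q.min(),q.max(),end="; ")
E
```

```text
red [286 133   8  35 144] [289.5 150.6]
red [289 171  10  30 212] [293.8 186.7]
red [236 184  10  10  72] [240.4 188.5]
cap [[ 0.49454931 -0.00372969  0.144     ]] [(array([ 0.4950208 , -0.00339035,  0.14408198]), [0.0005495485753863181, 0.00054954857538636]), (array([ 0.49377224, -0.00359038,  0.14312128]), [0.0007792591815423889, 0.0007792591815423326])]
red [284 200   4  23  47] [285.1 213.2]
wing dark rows
154 240 244
158 236 246
162 237 246
166 237 246
170 237 245
174 237 247
178 234 249
182 234 250
186 234 249
190 233 248
194 236 246
198 236 245
202 237 245
206 237 245
210 237 244
214 237 244
ski near (np.float32(80.05191), array([0.6117231 , 0.03272637], dtype=float32))
strip back (np.float32(79.62301), array([ 0.55570304, -0.00541803], dtype=float32))
tab rows
155 287 291; 158 287 291; 161 287 291; 164 287 291; 167 287 287; 173 296 296; 176 291 298; 179 290 298; 182 290 297; 185 291 297; 188 291 297; 191 291 297; 194 290 297; 197 290 297; 200 285 296; 203 285 285; 206 284 285; 209 285 285; 212 285 286;
```

Emit:
move_arm:
  targets:
    - [[-0.25,1.0,1],[0,0,0.013],0]
    - [[-0.25,1.0,2],[0,0,0],0]
    - [[0,0,3],[0,0,0],0]
    - [[0,0,3],[0,0,0],0]
    - [[0,0,3],[0,0,0],0]
    - [[0,0,3],[0,0,0],0]
    - [[0,0,2],[0,0,0],0]
    - [[0,0,1.4],[0,0,0],0]
    - [[0,0,0],[0,0,0],0]
    - [[0,0,0],[0,0,0],0]

```text
time: 4.95
ee_pos: [0.5319, -0.0097, 0.1191]
eef_rot: [0.767, 0.641, 0.0, 0.0]
ft_force: [-0.1, -0.5, 0.2]
width: 0.0005
grip_force: 0.0
```

Run:
```python
from bench import r
import cv2,pickle,numpy as np
s=r.read_state();print({k:np.round(s[k],4) for k in("time","ee_pos","eef_rot","ft_force","torque","width")})
a=r.camera("side");b=r.camera("scene");pickle.dump((a,b),open("c2.pkl","wb"))
o=np.vstack([cv2.resize(x,None,fx=3.5,fy=3.5,interpolation=cv2.INTER_CUBIC) for x in(b["image"][185:270,205:345],a["image"][150:235,240:380])])
cv2.imwrite("pics/crop2.png",o)
```

```text
{'time': np.float64(4.95), 'ee_pos': array([ 0.5319, -0.0097,  0.1191]), 'eef_rot': array([7.675e-01, 6.411e-01, 4.000e-04, 3.000e-04]), 'ft_force': array([-0.0626, -0.5408,  0.2065]), 'torque': array([-0.081 ,  0.0582,  0.0008]), 'width': np.float64(0.0005)}
```

View pics/crop2.png

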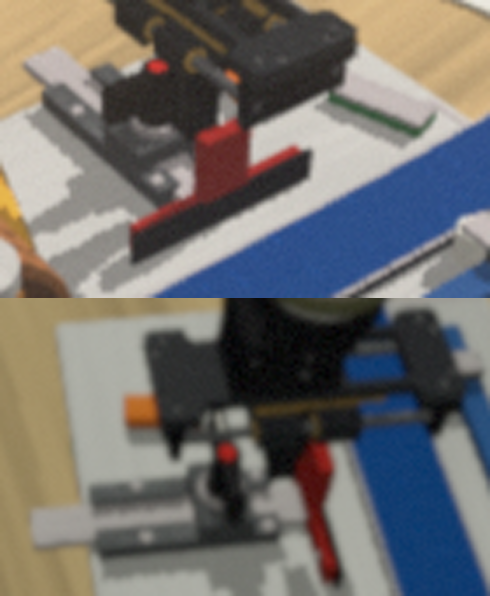

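The fingers are shut just behind the tab, at scene crop (215,110) and side crop (290,460). I'll push along tool y.

Emit:
move_arm:
  targets:
    - [[0,0.2,0],[0,0,0],0]
    - [[0,0.2,0],[0,0,0],0]
    - [[0,0.2,0],[0,0,0],0]
    - [[0,0.2,0],[0,0,0],0]
    - [[0,0.2,0],[0,0,0],0]
    - [[0,0.2,0],[0,0,0],0]
    - [[0,0.2,0],[0,0,0],0]
    - [[0,0.2,0],[0,0,0],0]
    - [[0,0.2,0],[0,0,0],0]
    - [[0,0.2,0],[0,0,0],0]
    - [[0,0.2,0],[0,0,0],0]

```text
time: 6.42
ee_pos: [0.552, -0.0132, 0.1183]
eef_rot: [0.767, 0.641, -0.001, -0.001]
ft_force: [-6.0, 1.1, 3.6]
width: 0.0009
grip_force: 3.0
```

```bash
cat >> m.py <<'E'
def gap(c):
    """rough: strip red tops vs ski edge, both as columns in side image"""
    m=red(c);b=blue(c);m[:,:318]=0;m[:,345:]=0 if False else m[:,345:]
    out=[]
    for v in range(200,235,2):
        q=np.nonzero(m[v,315:380])[0]+315;p=np.nonzero(b[v,315:420])[0]+315
        if len(q) and len(p): out.append((v,int(q.max()),int(p.min())))
    return out
E
python3 - <<'E'
from bench import r
from m import *
s=r.read_state();print({k:np.round(s[k],4) for k in("time","ee_pos","ft_force","torque")})
c=r.camera("side");print(gap(c))
import pickle;c0=pickle.load(open("c0.pkl","rb"))["side"];print(gap(c0))
E
```

```text
{'time': np.float64(6.425), 'ee_pos': array([ 0.552 , -0.0132,  0.1183]), 'ft_force': array([-6.0272,  1.1284,  3.5698]), 'torque': array([0.1131, 1.3244, 0.0077])}
[(200, 336, 345), (202, 335, 345), (204, 335, 346), (206, 334, 347), (208, 334, 347), (210, 333, 348), (212, 334, 348), (214, 334, 349), (216, 335, 350), (218, 336, 350), (220, 336, 351), (222, 337, 352), (224, 338, 352), (226, 338, 353), (228, 337, 354)]
[(200, 333, 345), (202, 332, 345), (204, 332, 346), (206, 331, 346), (208, 331, 347), (210, 331, 348), (212, 331, 348), (214, 332, 349), (216, 332, 350), (218, 333, 350), (220, 333, 351), (222, 334, 352), (224, 335, 352), (226, 335, 353), (228, 335, 354)]
```

Emit:
move_arm:
  targets:
    - [[0,0.2,0],[0,0,0],0]
    - [[0,0.2,0],[0,0,0],0]
    - [[0,0.2,0],[0,0,0],0]
    - [[0,0.2,0],[0,0,0],0]
    - [[0,0.2,0],[0,0,0],0]
    - [[0,0.2,0],[0,0,0],0]
    - [[0,0.2,0],[0,0,0],0]

```text
time: 7.35
ee_pos: [0.5659, -0.0157, 0.1183]
eef_rot: [0.767, 0.641, -0.001, -0.001]
ft_force: [-5.9, 1.5, 3.2]
width: 0.0006
grip_force: 2.8
```

Run:
```python
from bench import r
from m import *
s=r.read_state();print({k:np.round(s[k],4) for k in("time","ee_pos","ft_force","torque")})
c=r.camera("side");b=r.camera("scene");print(gap(c))
o=np.vstack([cv2.resize(x,None,fx=3.5,fy=3.5,interpolation=cv2.INTER_CUBIC) for x in(b["image"][185:270,205:345],c["image"][150:235,240:380])])
cv2.imwrite("pics/crop3.png",o)
```

```text
{'time': np.float64(7.35), 'ee_pos': array([ 0.5659, -0.0157,  0.1183]), 'ft_force': array([-5.8641,  1.4783,  3.1568]), 'torque': array([ 0.1493,  1.1782, -0.0521])}
[(200, 342, 345), (202, 341, 345), (204, 340, 346), (206, 340, 347), (208, 339, 347), (210, 339, 348), (212, 340, 349), (214, 340, 349), (216, 341, 350), (218, 342, 350), (220, 342, 351), (222, 343, 352), (224, 343, 352), (226, 344, 353), (228, 343, 354)]
```

View pics/crop3.png

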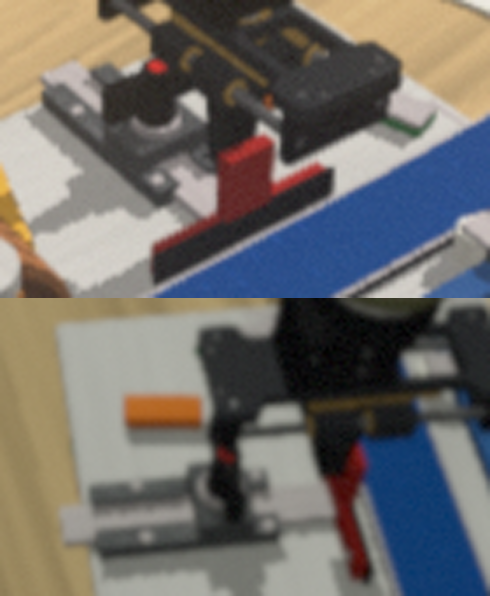

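Emit:
move_arm:
  targets:
    - [[0,0.1,0],[0,0,0],0]
    - [[0,0.1,0],[0,0,0],0]
    - [[0,0.1,0],[0,0,0],0]
    - [[0,0.1,0],[0,0,0],0]
    - [[0,0.1,0],[0,0,0],0]

```text
time: 8.07
ee_pos: [0.5717, -0.0168, 0.1185]
eef_rot: [0.767, 0.641, 0.0, -0.0]
ft_force: [-2.7, 0.5, -1.8]
width: 0.0001
grip_force: 1.2
```

Emit:
move_arm:
  targets:
    - [[0,0.1,0],[0,0,0],0]
    - [[0,0.1,0],[0,0,0],0]

```text
time: 8.32
ee_pos: [0.5737, -0.0172, 0.1185]
eef_rot: [0.767, 0.641, 0.0, -0.0]
ft_force: [-1.3, 1.3, -1.9]
width: 0.0005
grip_force: 1.2
```

Emit:
move_arm:
  targets:
    - [[0,0.1,0],[0,0,0],0]
    - [[0,0,0],[0,0,0],0]

```text
time: 8.57
ee_pos: [0.5748, -0.0174, 0.1186]
eef_rot: [0.768, 0.641, 0.0, 0.0]
ft_force: [-1.2, 0.1, -2.2]
width: 0.0006
grip_force: 0.9
```

Emit:
move_arm:
  targets:
    - [[0,0.1,0],[0,0,0],0]
    - [[0,0.1,0],[0,0,0],0]

```text
time: 8.82
ee_pos: [0.5766, -0.0177, 0.1186]
eef_rot: [0.767, 0.641, 0.0, -0.0]
ft_force: [-3.7, 0.8, 0.3]
width: 0.0003
grip_force: 1.8
```

Run:
```python
from bench import r
from m import *
c=r.camera("side");b=r.camera("scene");print(gap(c))
for n,z,cc,E in(("side",.082,c,None),):
    m=red(cc);bb=blue(cc);m[:,:318]=0
    S=[];K=[]
    for v in range(212,229,2):
        S.append([np.nonzero(m[v])[0][np.nonzero(m[v])[0]<380].max()+.5,v])
    for v in range(160,235,3): K.append([np.nonzero(bb[v,300:420])[0].min()+299.5,v])
    S=plane(cc,np.array(S),.092)[:,:2];a,p=line(plane(cc,np.array(K),.082))
    nrm=np.array([np.cos(np.radians(-10)),np.sin(np.radians(-10))]);print("dist red front(z.092) to blue edge mm",((p-S)@nrm*1000).round(1),a)
o=cv2.resize(b["image"][205:265,235:325],None,fx=6,fy=6,interpolation=cv2.INTER_CUBIC)
cv2.imwrite("pics/crop4.png",o)
```

```text
[(200, 346, 349), (202, 346, 349), (204, 345, 348), (206, 344, 347), (208, 344, 347), (210, 344, 347), (212, 345, 347), (214, 345, 348), (216, 346, 348), (218, 347, 349), (220, 347, 350), (222, 348, 351), (224, 349, 351), (226, 348, 352), (228, 347, 353)]Traceback (most recent call last):
  File "<stdin>", line 9, in <module>
    return umr_minimum(a, axis, None, out, keepdims, initial, where)
ValueError: zero-size array to reduction operation minimum which has no identity
```

Emit:
move_arm:
  targets:
    - [[0,0.1,0],[0,0,0],0]
    - [[0,0,0],[0,0,0],0]

```text
time: 9.18
ee_pos: [0.5769, -0.0178, 0.1186]
eef_rot: [0.767, 0.641, -0.0, -0.001]
ft_force: [-7.9, 1.1, 4.3]
width: 0.0001
grip_force: 4.0
```

Emit:
move_arm:
  targets:
    - [[0,0.1,0],[0,0,0],0]
    - [[0,0,0],[0,0,0],0]

```text
time: 9.43
ee_pos: [0.5774, -0.0178, 0.1187]
eef_rot: [0.767, 0.641, -0.001, -0.001]
ft_force: [-10.5, 1.7, 7.3]
width: 0.0006
grip_force: 5.6
```

Emit:
move_arm:
  targets:
    - [[0,0.05,0],[0,0,0],0]
    - [[0,0,0],[0,0,0],0]

```text
time: 9.68
ee_pos: [0.5775, -0.0178, 0.1187]
eef_rot: [0.767, 0.641, -0.001, -0.002]
ft_force: [-12.9, 2.9, 9.6]
width: 0.0005
grip_force: 7.0
```

The force now rises without motion, so the guide is in contact. I'll back off, lift and check from above.

Emit:
move_arm:
  targets:
    - [[0,-0.2,0],[0,0,0],0]
    - [[0,-0.4,0],[0,0,0],0]
    - [[0,-0.9,0],[0,0,0],0]
    - [[0,-0.9,0],[0,0,0],0]
    - [[0,0,-3],[0,0,0],100]
    - [[0,0,-4],[0,0,0],100]
    - [[0,-1.5,-4],[0,0,0],100]
    - [[0,-1.5,-4],[0,0,0],100]
    - [[0,-1.5,-3],[0,0,0],100]
    - [[0,0,0],[0,0,0],100]
    - [[0,0,0],[0,0,0],100]

```text
time: 11.05
ee_pos: [0.5109, -0.0058, 0.298]
eef_rot: [0.767, 0.641, 0.0, -0.0]
ft_force: [0.1, -0.0, -0.5]
width: 0.0624
grip_force: 0.0
```

Run:
```python
from bench import r
from m import *
s=r.read_state();print({k:np.round(s[k],4) for k in("time","ee_pos","eef_rot","ft_force","torque","width","joint_positions")})
c=r.camera("wrist");b=r.camera("scene")
m=red(c);m[235:]=0
k,l,st,ce=cv2.connectedComponentsWithStats(m)
for i in range(1,k):
    if st[i,4]>5: print(st[i],ce[i].round(1),plane(c,ce[i],.144)[0].round(4))
A=cv2.resize(c["image"][100:240,180:400],None,fx=3,fy=3,interpolation=cv2.INTER_CUBIC)[:, :660]
cv2.imwrite("pics/crop4.png",A)
```

```text
{'time': np.float64(11.05), 'ee_pos': array([ 0.5109, -0.0058,  0.298 ]), 'eef_rot': array([ 7.674e-01,  6.412e-01,  0.000e+00, -2.000e-04]), 'ft_force': array([ 0.075 , -0.0108, -0.4999]), 'torque': array([-0.1199,  0.0406, -0.0266]), 'width': np.float64(0.0624), 'joint_positions': array([-0.7201,  0.0276,  0.6647,  1.6661, -0.0175,  1.454 , -0.2323])}
[311 129  16  69 442] [318.5 167.3] [0.5886 0.002  0.144 ]
[236 182  10   9  74] [240.8 185.9] [ 0.4946 -0.0037  0.144 ]
[308 201   3  19  38] [308.9 212.2] [ 0.5707 -0.0515  0.144 ]
```

View pics/crop4.png

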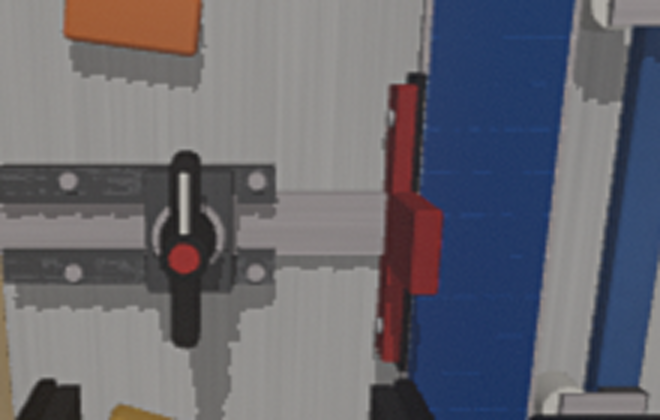

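The guide's face is at the ski edge along its whole length (crop x≈415). The knob cap is at crop (183,258) and the wings are straight along y. I'll straddle the wings and grip.

Emit:
move_arm:
  targets:
    - [[-0.1,-0.9,2],[0,0,0],100]
    - [[0,-0.8,2],[0,0,0],100]
    - [[0,0,3],[0,0,0],100]
    - [[0,0,3],[0,0,0],100]
    - [[0,0,3],[0,0,0],100]
    - [[0,0,2],[0,0,0],100]
    - [[0,0,1.7],[0,0,0],60]
    - [[0,0,1],[0,0,0],40]
    - [[0,0,0],[0,0,0],0]
    - [[0,0,0],[0,0,0],0]
    - [[0,0,0],[0,0,0],0]
    - [[0,0,0],[0,0,0],0]
    - [[0,0,0],[0,0,0],0]
    - [[0,0,0],[0,0,0],0]
    - [[0,0,0],[0,0,0],0]
  grip_force: 40

```text
time: 13.02
ee_pos: [0.4945, -0.0039, 0.1216]
eef_rot: [0.767, 0.641, 0.0, 0.0]
ft_force: [2.2, -0.6, -1.7]
width: 0.0116
grip_force: 40.0
```

```bash
cat > st.py <<'E'
from bench import r
import numpy as np
from scipy.spatial.transform import Rotation as R
s=r.read_state();q=R.from_quat(s["eef_rot"]).as_matrix()
print({k:np.round(s[k],4).tolist() for k in("time","ee_pos","ft_force","torque","width","grip_force")},"tool y deg %.2f"%np.degrees(np.arctan2(q[1,1],q[0,1])),"q7",round(s["joint_positions"][6],3))
E
python3 st.py
```

```text
{'time': 13.025, 'ee_pos': [0.4945, -0.0039, 0.1216], 'ft_force': [2.2197, -0.6367, -1.6593], 'torque': [-0.155, -0.3013, 0.0892], 'width': 0.0116, 'grip_force': 39.9996} tool y deg -10.25 q7 -0.172
```

Emit:
move_arm:
  targets:
    - [[0,0,0],[0,0,0.07],0]
    - [[0,0,0],[0,0,0.07],0]
    - [[0,0,0],[0,0,0.07],0]
    - [[0,0,0],[0,0,0.07],0]
    - [[0,0,0],[0,0,0.07],0]

```text
time: 13.65
ee_pos: [0.4944, -0.0038, 0.1216]
eef_rot: [0.868, 0.497, 0.0, 0.0]
ft_force: [0.6, -1.0, -0.5]
width: 0.0118
grip_force: 40.0
```

```bash
python3 st.py
```

```text
{'time': 13.65, 'ee_pos': [0.4944, -0.0038, 0.1216], 'ft_force': [0.6057, -0.9646, -0.5367], 'torque': [-0.1186, -0.1626, 0.0279], 'width': 0.0118, 'grip_force': 39.9986} tool y deg -30.44 q7 -0.518
```

Emit:
move_arm:
  targets:
    - [[0,0,0],[0,0,0.07],0]
    - [[0,0,0],[0,0,0.07],0]
    - [[0,0,0],[0,0,0.07],0]

```text
time: 14.02
ee_pos: [0.4944, -0.0038, 0.1216]
eef_rot: [0.915, 0.403, 0.0, 0.0]
ft_force: [1.1, -0.2, 0.3]
width: 0.0119
grip_force: 40.0
```

```bash
python3 st.py
```

```text
{'time': 14.025, 'ee_pos': [0.4944, -0.0038, 0.1216], 'ft_force': [1.1263, -0.2068, 0.3309], 'torque': [-0.067, -0.0585, 0.0252], 'width': 0.0119, 'grip_force': 39.9987} tool y deg -42.47 q7 -0.725
```

Emit:
move_arm:
  targets:
    - [[0,0,0],[0,0,0.07],0]
    - [[0,0,0],[0,0,0.07],0]
    - [[0,0,0],[0,0,0.07],0]
    - [[0,0,0],[0,0,0.07],0]

```text
time: 14.52
ee_pos: [0.4943, -0.0038, 0.1216]
eef_rot: [0.962, 0.271, 0.0, -0.0]
ft_force: [0.6, -0.4, 0.0]
width: 0.0115
grip_force: 40.0
```

```bash
python3 st.py
```

```text
{'time': 14.525, 'ee_pos': [0.4943, -0.0038, 0.1216], 'ft_force': [0.565, -0.3778, 0.0442], 'torque': [-0.0145, 0.0344, 0.0025], 'width': 0.0115, 'grip_force': 39.9988} tool y deg -58.51 q7 -0.999
```

Emit:
move_arm:
  targets:
    - [[0,0,0],[0,0,0.07],0]
    - [[0,0,0],[0,0,0.07],0]
    - [[0,0,0],[0,0,0.07],0]
    - [[0,0,0],[0,0,0.07],0]

```text
time: 15.02
ee_pos: [0.4943, -0.0037, 0.1216]
eef_rot: [0.991, 0.134, 0.0, -0.0]
ft_force: [0.2, 0.5, 0.4]
width: 0.012
grip_force: 40.0
```

```bash
python3 st.py
```

```text
{'time': 15.025, 'ee_pos': [0.4943, -0.0037, 0.1216], 'ft_force': [0.2498, 0.4834, 0.4123], 'torque': [-0.0163, 0.072, 0.1128], 'width': 0.012, 'grip_force': 39.9987} tool y deg -74.55 q7 -1.274
```

Emit:
move_arm:
  targets:
    - [[0,0,0],[0,0,0.07],0]
    - [[0,0,0],[0,0,0.07],0]

```text
time: 15.28
ee_pos: [0.4943, -0.0037, 0.1216]
eef_rot: [0.998, 0.065, 0.0, -0.0]
ft_force: [-0.0, 0.5, 0.4]
width: 0.0116
grip_force: 40.0
```

```bash
python3 st.py
```

```text
{'time': 15.275, 'ee_pos': [0.4943, -0.0037, 0.1216], 'ft_force': [-0.0451, 0.5108, 0.4281], 'torque': [0.0537, 0.097, 0.0174], 'width': 0.0116, 'grip_force': 39.9989} tool y deg -82.57 q7 -1.41
```

Emit:
move_arm:
  targets:
    - [[0,0,0],[0,0,0.07],0]
    - [[0,0,0],[0,0,0.07],0]

```text
time: 15.52
ee_pos: [0.4943, -0.0036, 0.1216]
eef_rot: [1.0, -0.005, 0.0, -0.0]
ft_force: [0.1, 0.0, 0.9]
width: 0.0117
grip_force: 40.0
```

```bash
python3 st.py
```

```text
{'time': 15.525, 'ee_pos': [0.4943, -0.0036, 0.1216], 'ft_force': [0.1493, 0.0361, 0.9325], 'torque': [0.0496, 0.1991, 0.1029], 'width': 0.0117, 'grip_force': 39.999} tool y deg -90.58 q7 -1.547
```

Emit:
move_arm:
  targets:
    - [[0,0,0],[0,0,0.07],0]
    - [[0,0,0],[0,0,0.07],0]
    - [[0,0,0],[0,0,0.07],0]

```text
time: 15.9
ee_pos: [0.4943, -0.0036, 0.1216]
eef_rot: [0.994, -0.11, 0.0, -0.0]
ft_force: [0.1, 0.4, 2.4]
width: 0.0118
grip_force: 40.0
```

```bash
python3 st.py
```

```text
{'time': 15.9, 'ee_pos': [0.4943, -0.0036, 0.1216], 'ft_force': [0.0597, 0.4166, 2.3928], 'torque': [0.0981, 0.2206, 0.1833], 'width': 0.0118, 'grip_force': 39.999} tool y deg -102.61 q7 -1.752
```

Emit:
move_arm:
  targets:
    - [[0,0,0],[0,0,0.07],0]
    - [[0,0,0],[0,0,0.07],0]
    - [[0,0,0],[0,0,0.07],0]

```text
time: 16.27
ee_pos: [0.4943, -0.0035, 0.1217]
eef_rot: [0.977, -0.213, -0.0, -0.0]
ft_force: [-0.6, 0.6, 1.5]
width: 0.0117
grip_force: 40.0
```

```bash
python3 st.py
```

```text
{'time': 16.275, 'ee_pos': [0.4943, -0.0035, 0.1217], 'ft_force': [-0.5541, 0.5706, 1.5268], 'torque': [0.1492, 0.2444, 0.2516], 'width': 0.0117, 'grip_force': 39.9993} tool y deg -114.63 q7 -1.956
```

Emit:
move_arm:
  targets:
    - [[0,0,0],[0,0,0.07],0]
    - [[0,0,0],[0,0,0.07],0]

```text
time: 16.52
ee_pos: [0.4943, -0.0035, 0.1217]
eef_rot: [0.96, -0.281, -0.0, -0.0]
ft_force: [0.3, 1.3, 1.7]
width: 0.0116
grip_force: 40.0
```

```bash
python3 st.py
```

```text
{'time': 16.525, 'ee_pos': [0.4943, -0.0035, 0.1217], 'ft_force': [0.3009, 1.255, 1.7042], 'torque': [0.1262, 0.2642, 0.2672], 'width': 0.0116, 'grip_force': 39.9993} tool y deg -122.65 q7 -2.092
```

Emit:
move_arm:
  targets:
    - [[0,0,0],[0,0,0.06],0]
    - [[0,0,0],[0,0,0.06],0]

```text
time: 16.77
ee_pos: [0.4944, -0.0035, 0.1218]
eef_rot: [0.941, -0.338, -0.0, -0.0]
ft_force: [-1.5, 0.3, 2.8]
width: 0.0118
grip_force: 40.0
```

```bash
python3 st.py
```

```text
{'time': 16.775, 'ee_pos': [0.4944, -0.0035, 0.1218], 'ft_force': [-1.4898, 0.2726, 2.8024], 'torque': [0.1982, 0.2754, 0.3411], 'width': 0.0118, 'grip_force': 39.9997} tool y deg -129.50 q7 -2.208
```

Emit:
move_arm:
  targets:
    - [[0,0,0],[0,0,0.06],0]
    - [[0,0,0],[0,0,0.06],0]

```text
time: 17.02
ee_pos: [0.4944, -0.0035, 0.1218]
eef_rot: [0.919, -0.394, -0.0, -0.0]
ft_force: [-0.6, 0.4, 2.1]
width: 0.0117
grip_force: 40.0
```

```bash
python3 st.py
```

```text
{'time': 17.025, 'ee_pos': [0.4944, -0.0035, 0.1218], 'ft_force': [-0.6477, 0.4385, 2.0666], 'torque': [0.1875, 0.2703, 0.3269], 'width': 0.0117, 'grip_force': 39.9996} tool y deg -136.37 q7 -2.324
```

Emit:
move_arm:
  targets:
    - [[0,0,0],[0,0,0.05],0]
    - [[0,0,0],[0,0,0],0]
    - [[0,0,0],[0,0,0],30]
    - [[0,0,0],[0,0,0],50]
    - [[0,0,0],[0,0,0],50]
    - [[0,0,0],[0,0,0],50]
    - [[0,0,-2],[0,0,0],50]
    - [[0,0,-4],[0,0,0],50]
    - [[0,0,-5],[0,0,0],50]
    - [[0,0,-5],[0,0,0],50]
    - [[0,0,-2],[0,0,0],50]
    - [[0,0,0],[0,0,0],50]

```text
time: 18.52
ee_pos: [0.4949, -0.0039, 0.3026]
eef_rot: [0.909, -0.416, 0.001, -0.001]
ft_force: [0.6, 0.9, -0.5]
width: 0.0438
grip_force: 0.0
```

```bash
python3 st.py
python3 - <<'E'
from bench import r
from m import *
c=r.camera("wrist");b=r.camera("scene");a=r.camera("side")
print(gap(a))
h=cv2.resize(b["image"][180:265,205:345],(560,340),interpolation=cv2.INTER_CUBIC)
h2=cv2.resize(c["image"],(340*4//3,340))
cv2.imwrite("pics/crop5.png",cv2.resize(np.hstack([h,h2]),None,fx=.78,fy=.78))
E
```

```text
{'time': 18.525, 'ee_pos': [0.4949, -0.0039, 0.3026], 'ft_force': [0.6033, 0.9099, -0.5428], 'torque': [0.0394, 0.1234, -0.0294], 'width': 0.0438, 'grip_force': 0.0} tool y deg -139.17 q7 -2.53
[(200, 346, 350), (202, 346, 349), (204, 345, 348), (206, 345, 347), (208, 344, 347), (210, 344, 347), (212, 345, 347), (214, 346, 348), (216, 346, 349), (218, 347, 349), (220, 347, 350), (222, 348, 351), (224, 349, 352), (226, 348, 352), (228, 347, 353)]
```

View pics/crop5.png

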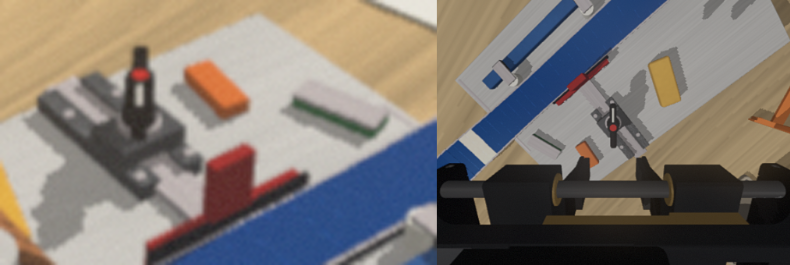

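The knob wing is still in line with the fingers at right crop (612,125), so there was no visible slip. The guide still stands at the ski edge and nothing else has moved, so I'll hand in.

```bash
python3 -c "
from bench import r
print(r.close_job())"
```

```text
the job is handed in; nothing more can be done
None
```

I slid the guide up to the ski's edge, tightened the clamp knob about 45° past the bite (my estimate from noisy torque readings), released both and handed the job in; no verdict came back.

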